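# Open the jam jar of brass screws in the jar clamp

## Robot

A 6-joint arm with a two-finger parallel gripper is mounted at the origin on the work surface. World frame = base frame: x ahead of the robot, y to its left, z up, the work surface at z = 0. Lengths are in m, angles in rad, forces in N, time in s.
With the tool pointing down it reaches from about 0.3 to 0.875 m from the base axis. Payload 6.4 kg.
Tool frame: the origin (TCP) lies on the centre line of the jaws, within the pads' length; the fingertips stand 8 mm ahead of it and the grasp point (between the pads) lies 11 mm behind it; z points along the fingers, y is the line along which they close (so a half turn about z gives the same grasp; the last joint's range is limited). The gripper opens to 85 mm and grips with 20 to 120 N. Pads are 22 mm wide; open, the fingers measure 114 mm over their backs; the gripper's body (76 mm by 85 mm) begins 54 mm behind the grasp point. The pads swing forward as they close: fully open they stand 13 mm farther back than shut.
Start: joints at [-1.308, 0.181, 1.607, -0, 1.354, -0.206], TCP at [0.26, -0.513, 0.239] pointing down, gripper open.
Joint ranges: [-2.99, 2.99], [-0.89, 2.07], [0.3, 2.58], [-1.14, 4.28], [0, 2.63], [-3.12, 3.12]. Speed limits (rad/s): [2.57, 2.57, 3.01, 3.14, 3.14, 3.14].

## Interface

Orientations are given as a unit quaternion [x, y, z, w].
In Python, from station import env gives the robot as it stands. The module is installed in compiled form; this text tells all that it offers.
- The arm moves only by the tool send_rows, never from a script. Its arguments are lists of equal length, an entry for each row: "linear": the shift along the world's x, y, z in units of 60 mm (1.0 is 60 mm), a list of three; "rotation": the turn, a rotation vector about the world's x, y, z in degrees, a list of three; "hand": the closure, from 0 (fully open) to 1 (shut). A call has 1 to 8 rows; each row is the pose to reach, as a shift and turn from the pose commanded when the call began; what a row does not reach only later rows make up. A row lasts 1/8 s, in which the tool goes at most 62.5 mm and 10.7 degrees, less where a joint would pass 70% of its speed; a pose out of reach is approached as far as the arm can. A call with a gripper value outside its range is refused whole. The fingers move at their own pace and stop on an object; "force" is the grip in N (left out, the last holds). Time passes only in rows, so rows that repeat a pose let the fingers close. It gives the time, the measured TCP pose, the force, the opening and the grip force at its end, in the units of the state.
- env.read_state(): the state, without advancing time (a new reading comes with each control period).
- env.capture(name): name is "scene" or "top"; returns a dict with "frame" (384x512x3 uint8, red, green, blue), "range_z" (384x512 float32, m along the optical axis (not along the pixel's ray), 0 where there is no reading), "intrinsics" (3x3 intrinsics, pixels), "R" (3x3) and "t" (3): a world point X has camera coordinates R X + t. Camera axes: x right, y down, z forward; pixel columns grow to the right and rows downward; lengths in m; the calibration is good to about 2 mm. A picture is of the moment at which its call begins.
- env.finish_job(): hands the job in; it is judged then, once.
The state is a dict: "t": time; "q": joint angles; "joint_velocities": joint speeds; "joint_torque": joint torques, N m; "tool_pos": TCP position; "eef_rot": TCP orientation; "force": force on the tool from outside, world axes, zero at the start; "ft_torque": the same for the moment, N m; "opening": finger opening in m; "gripper_force": force on a finger pad.
Only numpy, scipy, OpenCV 4.12 (cv2) and the standard library are available. Lean on these libraries where they do the work, as an engineer would, in place of code of your own. Each camera call takes 0.05 s, during which the arm holds its last target. There are 200 camera calls.

## Task

Open the jam jar that holds the brass screws: first swing the clamp lever fully over so that the clamp holds both jars against the fence, then unscrew that jar's tight red lid anticlockwise, stop turning as soon as its threads let go, and lift it straight up without turning, tipping or lifting the jar. Finish while holding: keep the lid gripped, level and still, about 2 cm above the open mouth and centred over it, touching the jar nowhere. Leave the clamp closed, the jar of black screws shut and the other things on the bench where they are.

Things in the scene. Friction and masses are not known exactly. Their poses are not given: they have to be found in the camera images.
- jar_clamp: Fixed plywood board (265 x 270 mm, 18 mm thick) with a wooden fence at its +x side with two V notches (jar centres at x 0, y +60 and -60 mm when clamped), a sliding wooden bar with two rubber pads on the -x side, and a cam lever behind it; fence and bar end 58 mm above the bench. Jars stand on the board, up to 3 mm short of the notches until clamped. Origin: under the board, midway between the jar places
- clamp_lever (a joint): Angle of the clamp's cam lever, rad: 0 fully open, 1.9 fully over (stop at 1.93), growing anticlockwise seen from above. The bar touches the jars from about 1.1; they are held firmly from 1.7 up; the stiff cam keeps the lever where it is left. It takes up to 8 N along the circle at the knob to swing it
- clamp_knob (a point): Black upright knob at the lever's end, a cylinder 20 mm across from 56 to 94 mm above the bench. This point: on its axis, 75 mm above the bench. It moves level on a circle of 105 mm radius about clamp_pivot and can be pinched from above or pushed
- clamp_pivot (a point): Vertical pivot axis of the clamp lever, at the knob's height (75 mm above the bench); fixed to the clamp
- jar_brass: Clear glass jam jar full of yellow brass wood screws, 70 mm across, 102 mm tall to its rim without the lid, in either notch of the clamp; turns freely unless clamped. Origin: centre of its underside. Four short threads: turned anticlockwise from above, the lid comes free between 54 and 78 degrees (aim for 66; beyond, its lugs bump the next threads), rising only 1 to 2 mm till then
- lid_brass_center (a point): Red metal twist-off lid screwed tight on the jar of brass screws, 62 mm across, 16 mm high. This point: on its axis, half-way up, 98 mm above the jar's underside while shut. x points to the white dab on top. A sprung seal makes it stiff: 0.6 N m to turn. Anticlockwise from above opens it. Only 4 mm of free neck lies below its skirt, so fingertips should end about level with the skirt's lower edge
- jar_black: Clear glass jam jar full of black steel wood screws, 70 mm across, 102 mm tall to its rim without the lid, in either notch of the clamp; turns freely unless clamped. Origin: centre of its underside. Four short threads: turned anticlockwise from above, the lid comes free between 54 and 78 degrees (aim for 66; beyond, its lugs bump the next threads), rising only 1 to 2 mm till then
- lid_black_center (a point): Red metal twist-off lid screwed tight on the jar of black screws, 62 mm across, 16 mm high. This point: on its axis, half-way up, 98 mm above the jar's underside while shut. x points to the white dab on top. A sprung seal makes it stiff: 0.6 N m to turn. Anticlockwise from above opens it. Only 4 mm of free neck lies below its skirt, so fingertips should end about level with the skirt's lower edge
- jar_brass_side (a point): A point on the side of the jar of brass screws, 40 mm up, 35 mm from its axis (shows whether the jar turns)
- jar_black_side (a point): The same point on the jar of black screws
- pipe_elbow: Bystander: green plastic pipe elbow, legs 58 mm, 42 mm across, lying flat; origin under its bend
- tap_valve: Bystander: grey PVC tap valve with red lever, 92 mm long, 54 mm high; origin under its middle
- sprocket: Bystander: chrome bicycle sprocket, 106 mm across, lying flat; origin under its centre
- socket_wrench: Bystander: steel socket wrench, 230 mm long along x with the socket upright at its -x end, 44 mm high; origin on its underside, 50 mm from the socket's axis
Not all that is in view belongs to the job. What is shaped like the jar_black but green is not meant.

How it is judged:
By the outcome, as a careful person would: the job done as asked, in the order asked, and still so for the second after the job is handed in, while the arm keeps its last pose, push and grip.
It also fails if it takes over 51 s, if anything falls off the work surface, if the arm or the gripper's body presses on something with over 40 N, if the wrist force passes 120 N, or if a joint passes its speed limit or range.

## Working session

There is one attempt and no reset: what is moved stays moved. The work goes in short steps, Python scripts to look and compute and a tool call to move; the robot and the scene stay as the last step left them, time stands still between calls to the robot, and variables do not carry over. Pictures are saved under pics/ and viewed, at most 10 in all, crops included, and the job is handed in when it is done.

Besides the shell and the picture viewer there is one more tool, called as name(argument=value, ...) on one line, values as JSON. send_rows: Moves the arm, as the interface text tells. Its arguments: {"type":"object","properties":{"linear":{"type":"array"},"rotation":{"type":"array"},"hand":{"type":"array"},"force":{"type":"number"}},"required":["linear","rotation","hand"]}

```bash
mkdir -p pics; cat > h.py <<'E'
import numpy as np, cv2
from station import env
def cap(n):
    c=env.capture(n); return c
def save(img,name,box=None,s=1):
    if box: img=img[box[1]:box[3],box[0]:box[2]]
    cv2.imwrite('pics/'+name,cv2.resize(cv2.cvtColor(img,cv2.COLOR_RGB2BGR),None,fx=s,fy=s,interpolation=cv2.INTER_CUBIC))
def ray(c,u,v,z):
    R,t=np.array(c['R']),np.array(c['t']); K=np.array(c['intrinsics'])
    o=-R.T@t; d=R.T@np.linalg.inv(K)@np.array([u,v,1.]); return o+d*(z-o[2])/d[2]
def proj(c,X):
    p=np.array(c['intrinsics'])@(np.array(c['R'])@np.array(X)+np.array(c['t'])); return p[:2]/p[2]
E
python3 - <<'E'
from h import *
a=cap('top');b=cap('scene');save(a['frame'],'top.png',s=1.5);save(b['frame'],'scene.png',s=1.5)
for c in(a,b): print(-np.array(c['R']).T@c['t'],np.array(c['R'])[2])
print(env.read_state())
E
```

```text
[ 0.57211159 -0.00713306  1.244135  ] [ 0.06077942 -0.00112196 -0.99815059]
[ 1.30513704 -0.24589998  1.00412107] [-0.6013231   0.21732294 -0.76888313]
{'t': 0.1, 'q': array([-1.30827452e+00,  1.81492978e-01,  1.60793229e+00, -2.36282289e-05,
        1.35378719e+00, -2.06296153e-01]), 'joint_velocities': array([-0.00018751, -0.00076678, -0.00243745,  0.00069016, -0.00019475,
        0.0009101 ]), 'joint_torque': array([ 2.49969034e-04, -4.45877695e+01, -3.52239132e+01, -1.79066974e-04,
        4.05557643e-03,  1.57846762e-05]), 'tool_pos': array([ 0.25968316, -0.51246484,  0.23844774]), 'eef_rot': array([ 9.72650874e-01,  2.32270577e-01, -3.42961416e-05, -8.09261429e-04]), 'force': array([ 1.02848851, -0.06624552,  0.16756495]), 'ft_torque': array([-0.00869403, -0.02131318,  0.02273774]), 'gripper_force': 0.0, 'opening': 0.08569565818306142}
```

View pics/top.png

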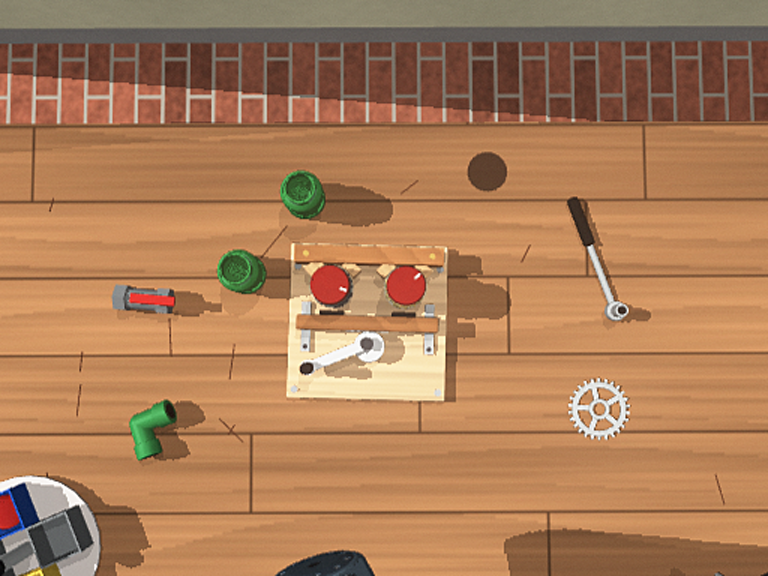

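View pics/scene.png

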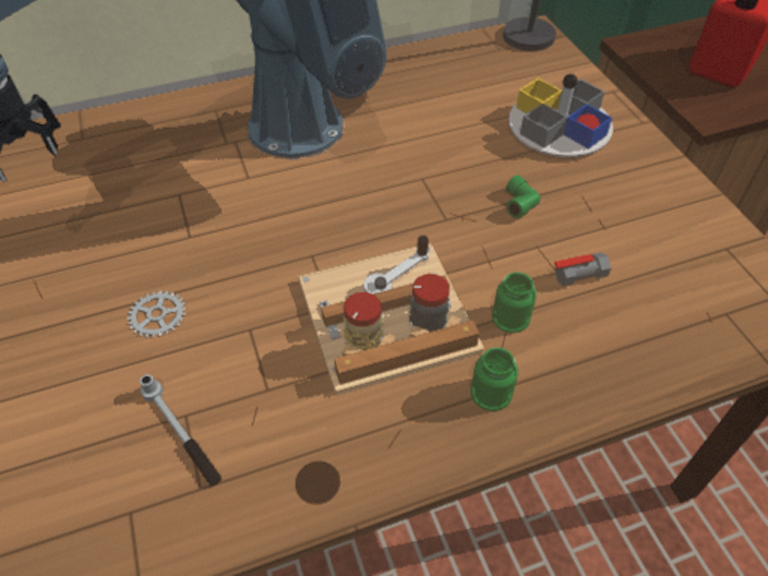

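Top view (768x576 view): the red lids are at (330,285) and (407,285), the clamp pivot at (370,345) and the knob at (306,368). Scene view: the left jar at (363,320) looks yellow inside and the right one at (430,300) looks dark. The two green jars at (515,300) and (493,378) are decoys. The sprocket side is -y, so the brass jar is the right lid in the top view. I'll confirm this in a crop and measure.

```bash
python3 - <<'E'
from h import *
a=cap('top');b=cap('scene')
save(b['frame'],'crop.png',(195,150,335,265),5)
for n,c in(('top',a),('scene',b)):
    hsv=cv2.cvtColor(c['frame'],cv2.COLOR_RGB2HSV)
    m=(((hsv[...,0]<6)|(hsv[...,0]>174))&(hsv[...,1]>170)&(hsv[...,2]>70)).astype(np.uint8)
    N,L,S,C=cv2.connectedComponentsWithStats(m)
    for i in range(1,N):
        if S[i,4]>200 and 180<C[i][0]<310 and 130<C[i][1]<330:
            cn=max(cv2.findContours((L==i).astype(np.uint8),0,2)[0],key=cv2.contourArea)
            (x,y),r=cv2.minEnclosingCircle(cn);e=cv2.fitEllipse(cv2.convexHull(cn))
            print(n,C[i],(x,y,r),e,ray(c,*e[0],.124),c['range_z'][int(y),int(x)])
R=np.array(a['R']);K=a['intrinsics']
# world maps for top
z=a['range_z'];v,u=np.mgrid[0:384,0:512]
P=np.stack([(u-K[0,2])*z/K[0,0],(v-K[1,2])*z/K[1,1],z],-1)
W=(P-np.array(a['t']))@R
np.save('W.npy',W)
h=W[...,2]
for nm,(uu,vv) in dict(lidL=(220,190),lidR=(271,190),piv=(246,230),knob=(204,245),board=(260,255),fence=(245,170),bench=(330,260)).items(): print(nm,W[vv,uu],h[vv-1:vv+2,uu-1:uu+2].round(3).tolist())
# knob: points 85-100mm
for lo,hi,nm in((.085,.1,'knob'),(.116,.13,'lids')):
    m=((h>lo)&(h<hi)&(z>0)).astype(np.uint8);N,L,S,C=cv2.connectedComponentsWithStats(m)
    for i in range(1,N):
        if S[i,4]>15: print(nm,C[i],S[i],W[L==i].mean(0),np.ptp(W[L==i],0))
# board outline
m=((h>.012)&(h<.024)&(u>180)&(u<305)&(v>150)&(v<275)).astype(np.uint8)
cn=np.vstack(cv2.findContours(m,0,2)[0]);r=cv2.minAreaRect(cn);print(r)
print([ray(a,*p,.018) for p in cv2.boxPoints(r)])
E
```

```text
top [219.14087302 189.28769841] (219.48507690429688, 189.38059997558594, 12.861858367919922) ((219.474365234375, 189.43121337890625), (25.455265045166016, 25.616086959838867), 149.18479919433594) [0.65322401 0.06908458 0.124     ] 1.1187451
top [270.11133201 190.08946322] (270.24151611328125, 189.8289794921875, 12.889013290405273) ((270.33349609375, 189.91873168945312), (25.267000198364258, 25.617387771606445), 26.281904220581055) [ 0.65159464 -0.0505371   0.124     ] 1.1241974
lidL [0.65190524 0.06787394 0.12361602] [[0.128, 0.125, 0.126], [0.124, 0.124, 0.127], [0.127, 0.125, 0.127]]
lidR [ 0.65123662 -0.05201283  0.12626193] [[0.123, 0.123, 0.128], [0.123, 0.126, 0.128], [0.124, 0.127, 0.13]]
piv [0.55693253 0.00785979 0.0562306 ] [[0.058, 0.06, 0.061], [0.06, 0.056, 0.059], [0.062, 0.061, 0.061]]
knob [0.52194209 0.10823516 0.09379703] [[0.093, 0.1, 0.098], [0.094, 0.094, 0.1], [0.098, 0.098, 0.099]]
board [ 0.4927045  -0.02717969  0.01917319] [[0.023, 0.019, 0.021], [0.019, 0.019, 0.025], [0.021, 0.021, 0.02]]
fence [0.70603228 0.00980281 0.0611682 ] [[0.056, 0.056, 0.062], [0.0
[... 865 characters left out ...]
1913712 0.01733348 0.01011807]
knob [  7.38461538 372.23076923] [  3 368   9  12  39] [0.22455041 0.57223105 0.09230324] [0.02254359 0.01453    0.01454736]
lids [219.51644101 189.15667311] [207 176  26  27 517] [0.65371872 0.06883239 0.12622725] [0.06147215 0.05920304 0.01328935]
lids [270.49710983 189.5973025 ] [258 177  26  26 519] [ 0.6522078  -0.05084273  0.12615164] [0.05914564 0.05902314 0.01367343]
((244.62449645996094, 214.14419555664062), (105.42688751220703, 103.19685363769531), 1.4688007831573486)
[array([0.46959155, 0.14988806, 0.018     ]), array([0.73427299, 0.14405931, 0.018     ]), array([ 0.72617072, -0.12821168,  0.018     ]), array([ 0.46163461, -0.11883211,  0.018     ])]
```

View pics/crop.png

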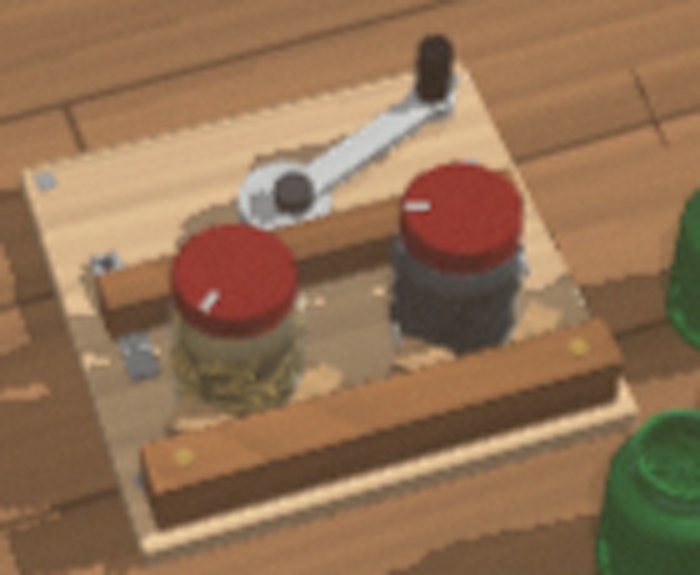

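The crop confirms it: the left jar, crop (235,330), holds yellow brass screws. The right one, crop (457,270), holds black screws. The green jars are excluded. The target lid is at about (0.652,-0.051), the knob at (0.522,0.109) and the pivot at about (0.557,0.006). Next I go above the knob.

send_rows(linear=[[0.5, 1.0, 0], [1.0, 2.0, -0.1], [1.5, 3.0, -0.2], [2.0, 4.0, -0.3], [2.4, 5.0, -0.4], [2.8, 6.0, -0.6], [3.1, 7.0, -0.7], [3.5, 8.0, -0.8]], rotation=[[0, 0, 10], [0, 0, 20], [0, 0, 30], [0, 0, 40], [0, 0, 50], [0, 0, 60], [0, 0, 70], [0, 0, 80]], hand=[0.4, 0.4, 0.4, 0.4, 0.4, 0.4, 0.4, 0.4], force=30)

```text
t: 1.2
tool_pos: [0.4604, -0.0564, 0.1939]
eef_rot: [0.594, 0.805, 0.0, 0.0]
force: [1.5, -0.9, -0.6]
opening: 0.0512
gripper_force: 0.0
```

send_rows(linear=[[0.4, 1.0, -0.2], [0.87, 2.0, -0.5], [0.87, 2.36, -0.5], [0.87, 2.36, -0.5], [0.87, 2.36, -0.5]], rotation=[[0, 0, 1], [0, 0, 2], [0, 0, 2], [0, 0, 2], [0, 0, 2]], hand=[0.4, 0.4, 0.4, 0.4, 0.4])

```text
t: 1.82
tool_pos: [0.5122, 0.0827, 0.164]
eef_rot: [0.582, 0.813, -0.0, 0.0]
force: [0.7, 0.2, 0.0]
opening: 0.0511
gripper_force: 0.0
```

```bash
python3 - <<'E'
from h import *
from scipy.spatial.transform import Rotation as Ro
s=env.read_state();print(s['t'],s['tool_pos'],Ro.from_quat(s['eef_rot']).as_matrix()[:,1],s['q'],s['opening'])
b=cap('scene');p=proj(b,s['tool_pos']);print(p,proj(b,[.5223,.1089,.094]),proj(b,s['tool_pos']-[0,0,.0-0.0]))
x,y=map(int,p);save(b['frame'],'h1.png',(x-70,y-60,x+70,y+60),5)
E
```

```text
1.825 [0.51224711 0.08266909 0.16397423] [ 9.46266522e-01  3.23387665e-01 -2.96382187e-04] [-6.87313990e-02  1.38952116e-01  1.81692482e+00 -5.07918659e-04
  1.18583934e+00 -3.97848049e-01] 0.05114293368794439
[272.03287118 140.7019843 ] [281.70425188 159.08090515] [272.03287118 140.7019843 ]
```

View pics/h1.png

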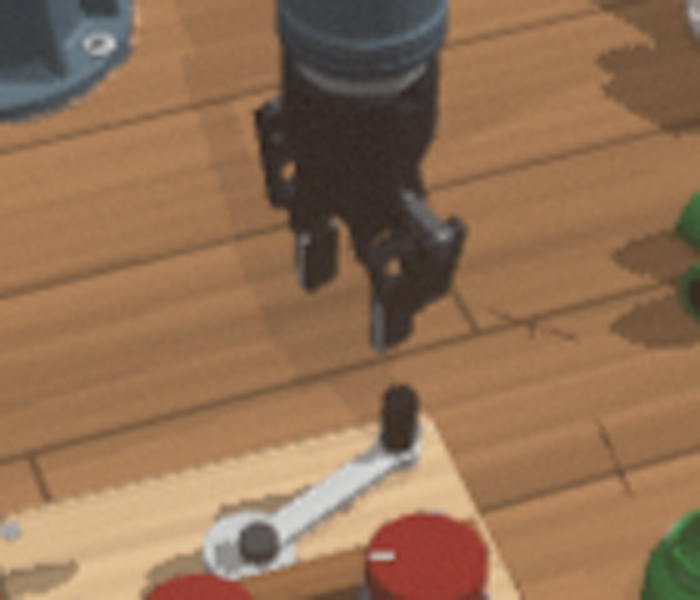

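The picture shows the fingertips at crop (315,290) and (380,345), straddling a spot just short of the knob at (400,400). I'll close the 26 mm gap, descend and pinch.

send_rows(linear=[[0.17, 0.44, 0], [0.17, 0.44, -0.4], [0.17, 0.44, -1.0], [0.17, 0.44, -1.5], [0.17, 0.44, -1.5], [0.17, 0.44, -1.5], [0.17, 0.44, -1.5], [0.17, 0.44, -1.5]], rotation=[[0, 0, 0], [0, 0, 0], [0, 0, 0], [0, 0, 0], [0, 0, 0], [0, 0, 0], [0, 0, 0], [0, 0, 0]], hand=[0.4, 0.4, 0.4, 0.4, 0.4, 0.9, 0.9, 0.9], force=30)

```text
t: 2.88
tool_pos: [0.5236, 0.1092, 0.0758]
eef_rot: [0.582, 0.813, 0.0, 0.001]
force: [-2.7, -3.4, 7.8]
opening: 0.0191
gripper_force: 29.6
```

```bash
python3 - <<'E'
from h import *
s=env.read_state();print({k:np.round(s[k],4) for k in('t','tool_pos','force','opening','gripper_force')})
b=cap('scene');p=[.5122,.0827,.164]
for d in (0,-.008,.002):print(proj(b,np.add(p,[0,0,d])))
K=s['tool_pos'][:2];P=np.array([.557,.006])
a=cap('top');print(ray(a,246.5,230,.06),ray(a,246.5,230,.075))
m=cv2.cvtColor(a['frame'],cv2.COLOR_RGB2HSV)[215:245,232:262]
mm=((m[...,2]<110)&(m[...,1]<90)).astype(np.uint8);N,L,S,C=cv2.connectedComponentsWithStats(mm)
print([(C[i]+[232,215],S[i,4]) for i in range(1,N) if S[i,4]>8])
d=K-P;print(d,np.hypot(*d),np.degrees(np.arctan2(d[1],d[0])))
E
```

```text
{'t': np.float64(2.875), 'tool_pos': array([0.5236, 0.1092, 0.0758]), 'force': array([-2.6821, -3.3508,  7.79  ]), 'opening': np.float64(0.0191), 'gripper_force': np.float64(29.5823)}
[272.03753928 140.68025773]
[271.97125562 142.8539902 ]
[272.05421702 140.13332115]
[0.55697564 0.00657534 0.06      ] [0.55716737 0.00640169 0.075     ]
[(array([244.10204082, 229.06122449]), np.int32(49))]
[-0.03342528  0.10317431] 0.10845362137882504 107.95071762188437
```

Knob pinched (opening 19 mm). I swing it round the circle with pivot about (0.559,0.0105), starting at about 110°, with the tool turning along.

send_rows(linear=[[-0.14, -0.06, 0], [-0.28, -0.13, 0], [-0.405, -0.21, 0], [-0.525, -0.305, 0], [-0.64, -0.405, 0], [-0.74, -0.52, 0], [-0.835, -0.64, 0], [-0.915, -0.77, 0]], rotation=[[0, 0, 5], [0, 0, 10], [0, 0, 15], [0, 0, 20], [0, 0, 25], [0, 0, 30], [0, 0, 35], [0, 0, 40]], hand=[0.9, 0.9, 0.9, 0.9, 0.9, 0.9, 0.9, 0.9])

```text
t: 3.98
tool_pos: [0.4698, 0.0634, 0.0758]
eef_rot: [0.267, 0.964, 0.001, 0.003]
force: [3.6, 1.3, 2.3]
opening: 0.0189
gripper_force: 30.0
```

send_rows(linear=[[-0.07, -0.135, 0], [-0.13, -0.275, 0], [-0.175, -0.42, 0], [-0.21, -0.57, 0], [-0.23, -0.72, 0], [-0.235, -0.875, 0], [-0.23, -1.03, 0], [-0.21, -1.18, 0]], rotation=[[0, 0, 5], [0, 0, 10], [0, 0, 15], [0, 0, 20], [0, 0, 25], [0, 0, 30], [0, 0, 35], [0, 0, 40]], hand=[0.9, 0.9, 0.9, 0.9, 0.9, 0.9, 0.9, 0.9])

```text
t: 4.97
tool_pos: [0.4576, -0.0072, 0.0758]
eef_rot: [-0.078, 0.997, 0.0, 0.003]
force: [5.0, 5.2, 1.6]
opening: 0.0187
gripper_force: 29.8
```

send_rows(linear=[[0.03, -0.15, 0], [0.08, -0.295, 0], [0.135, -0.435, 0], [0.21, -0.57, 0], [0.29, -0.7, 0], [0.29, -0.7, 0]], rotation=[[0, 0, 5], [0, 0, 10], [0, 0, 15], [0, 0, 20], [0, 0, 25], [0, 0, 25]], hand=[0.9, 0.9, 0.9, 0.9, 0.9, 0.9])

```text
t: 5.72
tool_pos: [0.4755, -0.0492, 0.0758]
eef_rot: [-0.291, 0.957, -0.001, 0.003]
force: [5.2, 5.0, 1.3]
opening: 0.0189
gripper_force: 29.9
```

send_rows(linear=[[0.036, -0.05, 0], [0.074, -0.098, 0], [0.074, -0.098, 0]], rotation=[[0, 0, 2], [0, 0, 4], [0, 0, 4]], hand=[0.9, 0.9, 0.9])

```text
t: 6.1
tool_pos: [0.4791, -0.054, 0.0758]
eef_rot: [-0.324, 0.946, 0.0, 0.003]
force: [3.6, 9.0, 5.5]
opening: 0.0192
gripper_force: 30.3
```

send_rows(linear=[[0.02, -0.024, 0], [0.04, -0.046, 0], [0.04, -0.046, 0]], rotation=[[0, 0, 1], [0, 0, 2], [0, 0, 2]], hand=[0.9, 0.9, 0.9])

```text
t: 6.48
tool_pos: [0.4793, -0.054, 0.0755]
eef_rot: [-0.34, 0.94, 0.003, 0.001]
force: [-5.0, 21.0, 17.3]
opening: 0.0191
gripper_force: 31.6
```

The lever has reached its stop: the tool no longer moves and the force rose to 21 N. I'll relax the push slightly, release and rise.

send_rows(linear=[[-0.03, 0.035, 0], [-0.03, 0.035, 0], [-0.03, 0.035, 0], [-0.03, 0.035, 0], [-0.03, 0.035, 0.6], [-0.03, 0.035, 1.4], [-0.03, 0.035, 2.0], [-0.03, 0.035, 2.0]], rotation=[[0, 0, 0], [0, 0, 0], [0, 0, 0], [0, 0, 0], [0, 0, 0], [0, 0, 0], [0, 0, 0], [0, 0, 0]], hand=[0.9, 0.4, 0.4, 0.4, 0.3, 0.2, 0.1, 0.1])

```text
t: 7.48
tool_pos: [0.4796, -0.0569, 0.1973]
eef_rot: [-0.341, 0.94, -0.002, 0.003]
force: [0.9, -0.2, -0.8]
opening: 0.0771
gripper_force: 0.0
```

```bash
python3 - <<'E'
from h import *
from scipy.spatial.transform import Rotation as Ro
s=env.read_state();R=Ro.from_quat(s['eef_rot']).as_matrix();print(s['t'],s['tool_pos'],R.round(4).tolist(),s['q'],s['opening'])
b=cap('scene');a=cap('top');save(b['frame'],'h2.png',(190,110,330,230),5)
hsv=cv2.cvtColor(a['frame'],cv2.COLOR_RGB2HSV)
for n,c in(('top',a),('scene',b)):
    hsv=cv2.cvtColor(c['frame'],cv2.COLOR_RGB2HSV)
    m=(((hsv[...,0]<6)|(hsv[...,0]>174))&(hsv[...,1]>170)&(hsv[...,2]>70)).astype(np.uint8)
    N,L,S,C=cv2.connectedComponentsWithStats(m)
    for i in range(1,N):
        if S[i,4]>200 and 180<C[i][0]<310 and 130<C[i][1]<330:
            cn=max(cv2.findContours((L==i).astype(np.uint8),0,2)[0],key=cv2.contourArea)
            e=cv2.fitEllipse(cv2.convexHull(cn));x,y,w,h=S[i,:4]
            print(n,e,ray(c,*e[0],.124 if n=='top' else .118),S[i])
print('tcp',proj(b,s['tool_pos']))
for p in([.652,-.0505,.116],[.655,-.0505,.116]):print(proj(b,p))
E
```

```text
7.475 [ 0.47958294 -0.05691753  0.19725101] [[-0.7678, -0.6407, 0.0063], [-0.6407, 0.7678, -0.0025], [-0.0032, -0.006, -1.0]] [-3.64456777e-01  1.14226783e-02  1.88029131e+00 -1.21069780e-04
  1.24311684e+00 -2.63059492e+00] 0.07708261163144675
top ((219.5049591064453, 188.44322204589844), (25.55780029296875, 25.702898025512695), 160.33937072753906) [0.65555379 0.0690129  0.124     ] [207 176  26  26 511]
top ((270.2047424316406, 189.6261444091797), (25.34494972229004, 25.757831573486328), 5.991620063781738) [ 0.65228579 -0.05023861  0.124     ] [258 177  26  26 507]
tcp [216.63355205 136.2199628 ]
[241.79587297 205.34122992]
[242.19015418 206.2511342 ]
```

View pics/h2.png

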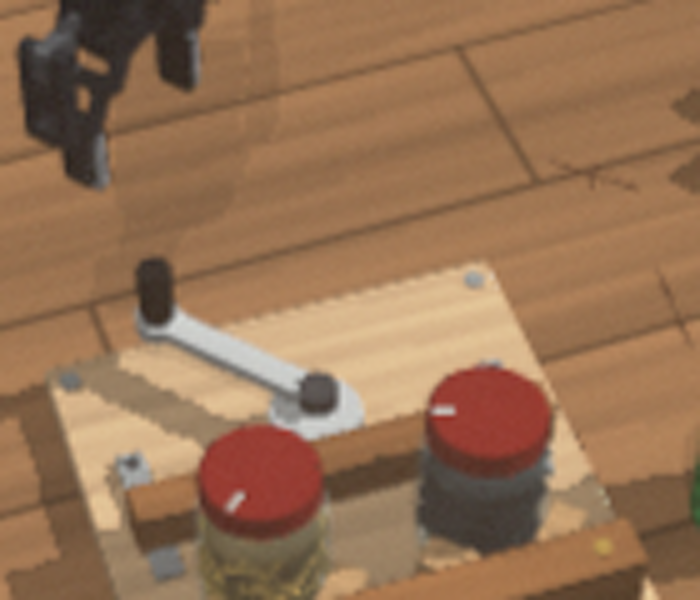

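Picture: the lever now points to the other side with the knob at crop (155,290), and both jars are against the fence. Brass lid at crop (262,480). I'll refine the lid's centre across the two views.

```bash
cat >> h.py <<'E'
def lids(c):
    f=c['frame'].astype(int);m=((f[...,0]>60)&(f[...,0]>2.5*f[...,1])&(f[...,0]>2.5*f[...,2])).astype(np.uint8)
    m=cv2.morphologyEx(m,cv2.MORPH_CLOSE,np.ones((5,5)))
    N,L,S,C=cv2.connectedComponentsWithStats(m);o=[]
    for i in range(1,N):
        if S[i,4]>300 and 190<C[i][0]<320 and 130<C[i][1]<300:
            cn=max(cv2.findContours((L==i).astype(np.uint8),0,1)[0],key=cv2.contourArea)
            o.append((tuple(cv2.fitEllipse(cv2.convexHull(cn))[0]),S[i]))
    return o
E
python3 - <<'E'
from h import *
for n in('top','scene'):
    c=cap(n)
    for e,S in lids(c): print(n,np.round(e,2),S,'bbox',ray(c,S[0]+(S[2]-1)/2,S[1]+(S[3]-1)/2,.116).round(4),'ell',ray(c,*e,.116).round(4))
E
```

```text
top [219.49 188.41] [207 176  26  26 522] bbox [0.656  0.0696 0.116 ] ell [0.6562 0.0696 0.116 ]
top [270.24 189.56] [258 177  26  26 523] bbox [ 0.6532 -0.0512  0.116 ] ell [ 0.653  -0.0506  0.116 ]
```

```bash
sed -i 's/2\.5\*/2.0*/g' h.py; python3 - <<'E'
from h import *
c=cap('scene');print(c['frame'][205,242])
for e,S in lids(c): print(np.round(e,2),S,'bbox',ray(c,S[0]+(S[2]-1)/2,S[1]+(S[3]-1)/2,.116).round(4),'ell',ray(c,*e,.116).round(4))
E
```

```text
[153  60  50]
[287.79 192.87] [276 184  24  19 354] bbox [0.6548 0.07   0.116 ] ell [0.6546 0.0709 0.116 ]
[242.06 204.74] [230 195  24  20 377] bbox [ 0.6493 -0.0503  0.116 ] ell [ 0.6505 -0.0493  0.116 ]
```

send_rows(linear=[[0.4, 0.01, 0], [0.8, 0.03, 0], [1.2, 0.05, 0], [1.6, 0.06, 0], [2.0, 0.07, 0], [2.4, 0.09, -0.1], [2.7, 0.1, -0.15], [2.89, 0.11, -0.2]], rotation=[[0, 0, -10], [0, 0, -20], [0, 0, -30], [0, 0, -40], [0, 0, -50], [0, 0, -60], [0, 0, -70], [0, 0, -80]], hand=[0.05, 0.05, 0.05, 0.05, 0.05, 0.05, 0.05, 0.05])

```text
t: 8.72
tool_pos: [0.6509, -0.0491, 0.1798]
eef_rot: [0.346, 0.938, -0.0, -0.001]
force: [0.1, -0.5, 0.1]
opening: 0.0812
gripper_force: 0.0
```

send_rows(linear=[[0, 0, 0], [0, 0, 0], [0, 0, 0]], rotation=[[0, 0, -10], [0, 0, -10], [0, 0, -10]], hand=[0.24, 0.24, 0.24])

```text
t: 9.1
tool_pos: [0.6504, -0.0493, 0.1811]
eef_rot: [0.422, 0.906, -0.0, -0.001]
force: [0.9, -0.3, 0.5]
opening: 0.065
gripper_force: 0.0
```

```bash
python3 - <<'E'
from h import *
from scipy.spatial.transform import Rotation as Ro
s=env.read_state();R=Ro.from_quat(s['eef_rot']).as_matrix();print(s['t'],s['tool_pos'],R.round(4).tolist(),s['q'],s['opening'],s['force'])
b=cap('scene');p=proj(b,s['tool_pos']);print(p)
x,y=map(int,p);save(b['frame'],'h3.png',(x-50,y-40,x+50,y+40),7)
print('origin',x-50,y-40,s['opening'])
for sg in(1,-1):
  for d in(0,.008,.016):print(sg,d,(proj(b,s['tool_pos']+sg*R[:,1]*s['opening']/2-[0,0,d])-[x-50,y-40])*7)
E
```

```text
9.1 [ 0.65043844 -0.04925334  0.18111593] [[-0.6434, 0.7655, -0.0014], [0.7655, 0.6434, 0.0003], [0.0011, -0.0008, -1.0]] [-2.57154781e-01  4.01745347e-01  1.44977248e+00 -2.61250373e-05
  1.29149943e+00 -9.56097221e-01] 0.06498861062508651 [ 0.89730121 -0.32063382  0.4708567 ]
[241.27244747 187.86638585]
origin 191 147 0.06498861062508651
1 0 [435.42066394 323.34882223]
1 0.008 [435.65919911 338.37578033]
1 0.016 [435.89499466 353.23015015]
-1 0 [270.00154276 249.49843582]
-1 0.008 [271.17264611 264.65608718]
-1 0.016 [272.33055511 279.64296333]
```

View pics/h3.png

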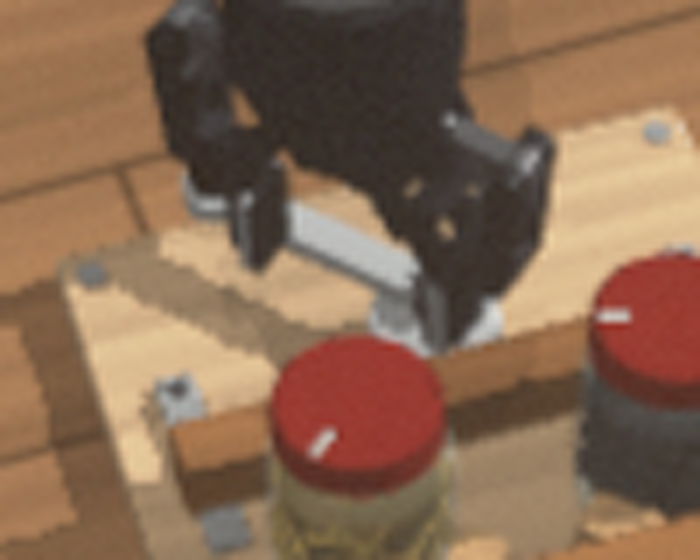

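The fingertips sit at crop (262,270) and (435,350), so about 8 mm ahead of the TCP at this opening. The lid is at crop (358,410). I'll go down in two stages with the hand open.

send_rows(linear=[[0.04, -0.02, 0], [0.04, -0.02, 0], [0.04, -0.02, -0.3], [0.04, -0.02, -0.6], [0.04, -0.02, -0.6], [0.04, -0.02, -0.6]], rotation=[[0, 0, 0], [0, 0, 0], [0, 0, 0], [0, 0, 0], [0, 0, 0], [0, 0, 0]], hand=[0.08, 0.08, 0.08, 0.08, 0.08, 0.08])

```text
t: 9.9
tool_pos: [0.6532, -0.0505, 0.1456]
eef_rot: [0.424, 0.906, -0.0, -0.0]
force: [-0.2, -0.1, 0.6]
opening: 0.0787
gripper_force: 0.0
```

send_rows(linear=[[0, 0, -0.25], [0, 0, -0.5], [0, 0, -0.5], [0, 0, -0.5], [0, 0, -0.5], [0, 0, -0.5], [0, 0, -0.5]], rotation=[[0, 0, 0], [0, 0, 0], [0, 0, 0], [0, 0, 0], [0, 0, 0], [0, 0, 0], [0, 0, 0]], hand=[0.08, 0.08, 0.08, 0.08, 0.5, 0.5, 0.5], force=30)

```text
t: 10.78
tool_pos: [0.6528, -0.0514, 0.1171]
eef_rot: [0.424, 0.906, -0.001, -0.0]
force: [-5.9, -2.1, 5.1]
opening: 0.0617
gripper_force: 31.7
```

```bash
python3 - <<'E'
from h import *
s=env.read_state();print({k:np.round(s[k],4) for k in('t','tool_pos','force','ft_torque','opening','gripper_force')})
b=cap('scene');p=proj(b,s['tool_pos']);x,y=map(int,p);save(b['frame'],'h4.png',(x-50,y-40,x+50,y+40),7)
E
```

```text
{'t': np.float64(10.775), 'tool_pos': array([ 0.6528, -0.0514,  0.1171]), 'force': array([-5.8733, -2.1182,  5.1244]), 'ft_torque': array([-0.4611,  0.9735, -0.0254]), 'opening': np.float64(0.0617), 'gripper_force': np.float64(31.7438)}
```

View pics/h4.png

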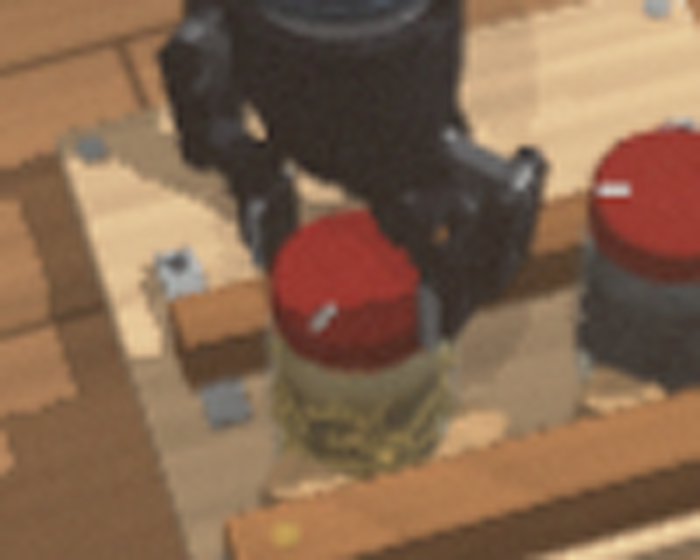

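Picture: the pads grip the lid at crop (270,240) and (430,320), with the tips about at the skirt edge and the dab at (322,318). I'll tighten the grip, then turn 40° first and check for slip.

send_rows(linear=[[0, 0, 0], [0, 0, 0], [0, 0, 0], [0, 0, 0.005], [0, 0, 0.01]], rotation=[[0, 0, 0], [0, 0, 0], [0, 0, 0], [0, 0, 5], [0, 0, 10]], hand=[0.6, 0.6, 0.6, 0.6, 0.6], force=100)

```text
t: 11.45
tool_pos: [0.6534, -0.0511, 0.1181]
eef_rot: [0.342, 0.94, -0.0, 0.0]
force: [-2.2, -0.9, 4.9]
opening: 0.0588
gripper_force: 105.9
```

```bash
cat >> h.py <<'E'
from scipy.spatial.transform import Rotation as Ro
def stat():
    s=env.read_state();y=Ro.from_quat(s['eef_rot']).as_matrix()[:,1]
    print({k:np.round(s[k],4).tolist() for k in('t','tool_pos','force','ft_torque','opening','gripper_force')},'yaw',np.degrees(np.arctan2(y[1],y[0])).round(2),s['q'][5]);return s
def dab(c,ctr,z):
    u,v=map(int,proj(c,[*ctr,z]));f=c['frame'][v-16:v+17,u-16:u+17].astype(int)
    vv,uu=np.mgrid[v-16:v+17,u-16:u+17]
    W=np.array([[ray(c,uu[i,j],vv[i,j],z)[:2]-ctr for j in range(33)] for i in range(33)])
    m=(f.min(-1)>110)&(np.ptp(f,axis=-1)<60)&(np.hypot(*np.moveaxis(W,-1,0))<.027)
    if m.sum()==0: return None
    w=W[m].mean(0);return np.degrees(np.arctan2(w[1],w[0])).round(1),np.hypot(*w).round(4),int(m.sum())
E
python3 - <<'E'
from h import *
s=stat();b=cap('scene');print(dab(b,np.array([.6505,-.0495]),.124),dab(b,np.array([.6555,.0705]),.124))
E
```

```text
{'t': 11.45, 'tool_pos': [0.6534, -0.0511, 0.1181], 'force': [-2.2488, -0.8986, 4.8744], 'ft_torque': [-0.2205, 0.5377, -0.5618], 'opening': 0.0588, 'gripper_force': 105.8798} yaw 49.96 -1.1301296515972696
(np.float64(-39.4), np.float64(0.0244), 3) (np.float64(-107.4), np.float64(0.0224), 6)
```

send_rows(linear=[[0, 0, 0.002], [0, 0, 0.005], [0, 0, 0.008], [0, 0, 0.01], [0, 0, 0.012], [0, 0, 0.012]], rotation=[[0, 0, 6], [0, 0, 12], [0, 0, 18], [0, 0, 24], [0, 0, 30], [0, 0, 30]], hand=[0.6, 0.6, 0.6, 0.6, 0.6, 0.6])

```text
t: 12.25
tool_pos: [0.6537, -0.0508, 0.1188]
eef_rot: [0.088, 0.996, -0.0, 0.001]
force: [-2.9, -0.4, 6.2]
opening: 0.059
gripper_force: 106.0
```

```bash
python3 - <<'E'
from h import *
s=stat();b=cap('scene');c0=np.array([.6505,-.0495]);print(dab(b,c0,.124),dab(b,np.array([.6555,.0705]),.124))
# original frame: before moves
for nm,box,k in(('scene.png',None,1.5),):
    im=cv2.cvtColor(cv2.imread('pics/'+nm),cv2.COLOR_BGR2RGB);b2=dict(b);b2['frame']=cv2.resize(im,(512,384),interpolation=cv2.INTER_AREA);print('orig',dab(b2,c0,.124))
im=cv2.cvtColor(cv2.imread('pics/h4.png'),cv2.COLOR_BGR2RGB);sm=cv2.resize(im,(100,80),interpolation=cv2.INTER_AREA)
p=proj(b,[.6528,-.0514,.1171]);x,y=map(int,p);f=b['frame'].copy();f[y-40:y+40,x-50:x+50]=sm;b2=dict(b);b2['frame']=f;print('h4',dab(b2,c0,.124))
t=cap('top');print('top',dab(t,np.array([.6525,-.0505]),.124))
E
```

```text
{'t': 12.25, 'tool_pos': [0.6537, -0.0508, 0.1188], 'force': [-2.9158, -0.3637, 6.1851], 'ft_torque': [-0.0591, 0.5144, 0.2657], 'opening': 0.059, 'gripper_force': 105.9763} yaw 79.91 -1.652505449150661
(np.float64(-6.9), np.float64(0.0175), 8) (np.float64(-107.4), np.float64(0.0224), 6)
orig (np.float64(-55.5), np.float64(0.0151), 6)
h4 (np.float64(-45.4), np.float64(0.0211), 1)
top (np.float64(-22.9), np.float64(0.0142), 148)
```

send_rows(linear=[[0, 0, 0.002], [0, 0, 0.004], [0, 0, 0.006], [0, 0, 0.008]], rotation=[[0, 0, 6], [0, 0, 12], [0, 0, 18], [0, 0, 22]], hand=[0.6, 0.6, 0.6, 0.6])

```text
t: 12.85
tool_pos: [0.6535, -0.0507, 0.1195]
eef_rot: [-0.104, 0.995, -0.0, 0.0]
force: [-4.7, 0.4, 6.4]
opening: 0.059
gripper_force: 106.2
```

```bash
python3 - <<'E'
from h import *
s=stat();b=cap('scene');c0=np.array([.6505,-.0495])
def wd(f,c,ctr,z):
    u,v=map(int,proj(c,[*ctr,z]));f=f[v-16:v+17,u-16:u+17].astype(float);vv,uu=np.mgrid[v-16:v+17,u-16:u+17]
    W=np.array([[ray(c,uu[i,j],vv[i,j],z)[:2]-ctr for j in range(33)] for i in range(33)]);r=np.hypot(W[...,0],W[...,1])
    w=np.clip(f[...,1]-75,0,None)*((r<.0265)&(r>.006)&(f[...,0]>110)&(abs(f[...,1]-f[...,2])<35))
    q=(W*w[...,None]).sum((0,1))/w.sum();return np.degrees(np.arctan2(q[1],q[0])).round(1),np.hypot(*q).round(4),w.sum().round()
im=cv2.cvtColor(cv2.imread('pics/scene.png'),cv2.COLOR_BGR2RGB);o=cv2.resize(im,(512,384),interpolation=cv2.INTER_AREA)
print('orig',wd(o,b,c0,.124),'now',wd(b['frame'],b,c0,.1255))
x,y=map(int,proj(b,s['tool_pos']));save(b['frame'],'h5.png',(x-50,y-40,x+50,y+40),7)
E
```

```text
{'t': 12.85, 'tool_pos': [0.6535, -0.0507, 0.1195], 'force': [-4.7395, 0.4197, 6.3755], 'ft_torque': [-0.0473, 0.7336, -0.1484], 'opening': 0.059, 'gripper_force': 106.2031} yaw 101.98 -2.0376165206052694
orig (np.float64(-54.3), np.float64(0.0156), np.float64(548.0)) now (np.float64(19.2), np.float64(0.0122), np.float64(558.0))
```

View pics/h5.png

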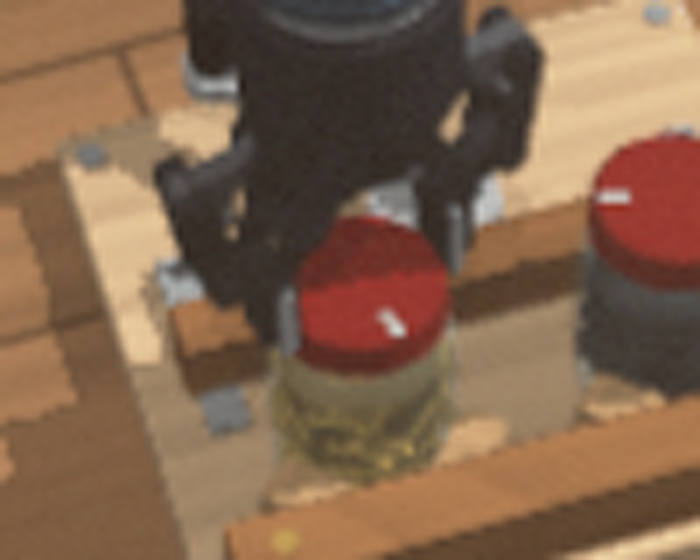

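Picture: the dab has moved round to crop (390,322) with the tool, so there is no visible slip, and the jar stays put. Four more degrees take it to 66.

send_rows(linear=[[0, 0, 0], [0, 0, 0], [0, 0, 0]], rotation=[[0, 0, 2], [0, 0, 4], [0, 0, 4]], hand=[0.6, 0.6, 0.6])

```text
t: 13.28
tool_pos: [0.6534, -0.0507, 0.1195]
eef_rot: [-0.138, 0.99, -0.0, 0.0]
force: [-4.3, -0.5, 7.3]
opening: 0.0591
gripper_force: 106.2
```

send_rows(linear=[[0, 0, 0.02], [0, 0, 0.04], [0, 0, 0.07]], rotation=[[0, 0, 0], [0, 0, 0], [0, 0, 0]], hand=[0.6, 0.6, 0.6])

```text
t: 13.65
tool_pos: [0.6532, -0.0506, 0.1217]
eef_rot: [-0.138, 0.99, 0.0, -0.0]
force: [-1.1, -0.9, -2.4]
opening: 0.0587
gripper_force: 107.1
```

```bash
python3 -c "
from h import *
stat()"
```

```text
{'t': 13.65, 'tool_pos': [0.6532, -0.0506, 0.1217], 'force': [-1.089, -0.9412, -2.4034], 'ft_torque': [-0.1177, 0.1103, -0.0364], 'opening': 0.0587, 'gripper_force': 107.0886} yaw 105.85 -2.1053891676427123
```

The lid is free, with a vertical load of only 2.4 N. Lifting straight up.

send_rows(linear=[[0, 0, 0.05], [0, 0, 0.12], [0, 0, 0.2], [0, 0, 0.3], [0, 0, 0.39], [0, 0, 0.45], [0, 0, 0.45], [0, 0, 0.45]], rotation=[[0, 0, 0], [0, 0, 0], [0, 0, 0], [0, 0, 0], [0, 0, 0], [0, 0, 0], [0, 0, 0], [0, 0, 0]], hand=[0.6, 0.6, 0.6, 0.6, 0.6, 0.6, 0.6, 0.6])

```text
t: 14.65
tool_pos: [0.6531, -0.0505, 0.1487]
eef_rot: [-0.138, 0.99, 0.0, -0.0]
force: [0.3, 0.2, 0.3]
opening: 0.0587
gripper_force: 107.2
```

```bash
python3 - <<'E'
from h import *
s=stat();print(Ro.from_quat(s['eef_rot']).as_matrix()[:,2]);b=cap('scene');x,y=map(int,proj(b,s['tool_pos']));save(b['frame'],'h6.png',(x-60,y-40,x+60,y+60),6)
E
```

```text
{'t': 14.65, 'tool_pos': [0.6531, -0.0505, 0.1487], 'force': [0.3126, 0.1818, 0.2607], 'ft_torque': [0.0102, 0.0062, -0.0007], 'opening': 0.0587, 'gripper_force': 107.1991} yaw 105.86 -2.1055181766382463
[-3.73077362e-04  1.30944912e-04 -9.99999922e-01]
```

View pics/h6.png

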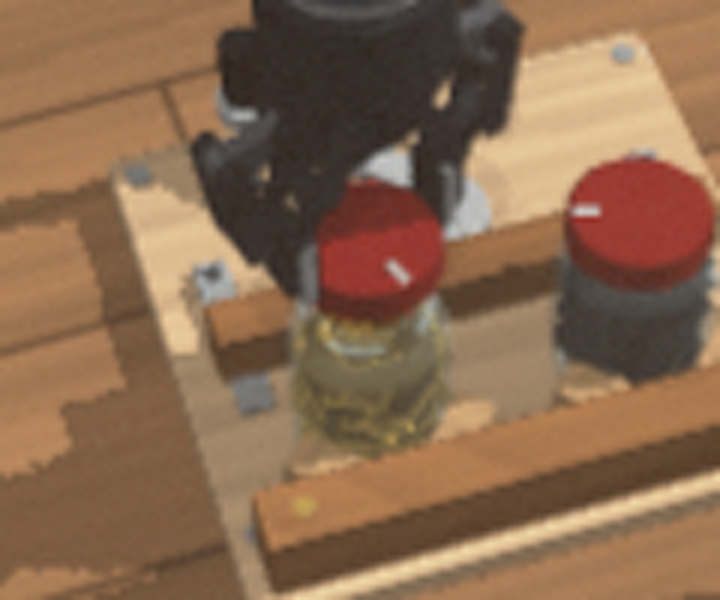

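Picture: the lid is held level at crop (380,250) above the open mouth at (365,345). The jar is still standing in the clamp, the black jar is shut, and the force readings are about zero. I'll hand it in.

```bash
python3 -c "
from station import env
print(env.finish_job())"
```

```text
the job is handed in; nothing more can be done
None
```

I closed the clamp fully, unscrewed the brass-screw jar's lid by 66° and handed the job in at about 15 s, with the lid held level about 2 cm above the open mouth; the judge's verdict was not shown.

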